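Flip the sold-out price leaf

TASK

The cakes on the blue price stand have sold out: with the fingertips, push the blue leaf up and right over its spine, so that it lies flat on the far half of its stand. Pinch nothing and press only gently; do not lift or shove either stand, and leave the orange leaf and everything else on the counter where it is.

Things in the scene. Friction and masses are not known exactly. Their poses are not given: they have to be found in the camera images.
- blue_stand: flip price stand, loose, about 1.6 kg on rubber feet: dark block 170 (its x) by 120 (its y) by 46 mm high with two wooden decks on top, on each side of a brass spine that runs along its own y across the middle; origin at the centre of its underside, its own x points away from the robot; it carries the blue leaf
- blue_leaf (a joint): angle of the blue leaf about the spine: 0 = flat on the near half (robot side), pi/2 = upright, pi = flat on the far half. Stiff hinge: it stays where it is left (about 0.2 N m turns it), about 0.12 kg. Its root gives a few mm when pressed at either end and springs back. Rigid plate 4 mm thick, 104 mm wide, reaching 100 mm from the spine, 15 mm past the block
- blue_hinge (a point): middle of the blue leaf's spine, on the hinge axis, 54 mm above the counter; axes as the stand's: x away from the robot, y along the spine, z up
- blue_lip (a point): middle of the blue leaf's lip (in mid thickness), turning with the leaf: the outermost 20 mm of the leaf, bent 60 degrees up (away from the near deck), with about 50 mm of free room underneath; with the leaf at 0 it is 105 mm nearer the robot than the spine and 9 mm above it
- orange_stand: flip price stand, loose, about 1.6 kg on rubber feet: dark block 170 (its x) by 120 (its y) by 46 mm high with two wooden decks on top, on each side of a brass spine that runs along its own y across the middle; origin at the centre of its underside, its own x points away from the robot; it carries the orange leaf, to be left alone
- orange_leaf (a joint): angle of the orange leaf about the spine: 0 = flat on the near half (robot side), pi/2 = upright, pi = flat on the far half. Stiff hinge: it stays where it is left (about 0.2 N m turns it), about 0.12 kg. Its root gives a few mm when pressed at either end and springs back. Rigid plate 4 mm thick, 104 mm wide, reaching 100 mm from the spine, 15 mm past the block; to be left alone
- orange_lip (a point): middle of the orange leaf's bent lip, turning with the leaf
- cup: white ceramic cup, 72 mm across, 60 mm high; origin under its centre
- shaker: small amber glass jar with steel cap, 38 mm across, 65 mm high, standing between the stands on the robot's side; origin under its centre
- jar: glass jar with black cap, 70 mm across, 100 mm high; origin under its centre
- jug: steel milk jug, 84 mm across, 95 mm high, with a handle at its +y; origin under its centre
- tongs: steel cake tongs lying flat, 200 mm along their x, 13 mm high; origin under their centre
- cake_box: closed cardboard cake box, 110 by 110 by 70 mm; origin under its centre

How it is judged:
At the end, for the whole second after the job is handed in: The blue leaf lies flat on the far half of its stand (within about 5 degrees, joint above 3.05 rad); both stands, the orange leaf and all other things are at rest within 30 mm of where they began (value of joint blue_leaf above 3.05 rad and distance of each of blue_stand, orange_lip, orange_stand, cup, shaker, jar, jug, tongs, cake_box from where it was at the start of the episode below 0.03 m and angle between blue_stand's own z axis and vertical below 0.05 rad and linear speed of blue_stand below 0.02 m/s); the robot touches nothing.
It fails at once if the blue stand is pinched, or it or its leaf is pressed hard (fingers push with over 35 N in all) (contact force between the fingers and blue_stand above 35 N).
It fails at once if a stand is shoved more than 30 mm, lifted or tipped (distance of any of blue_stand, orange_stand from where it was at the start of the episode above 0.03 m or height (world z) of any of blue_stand, orange_stand above 0.012 m or angle between blue_stand's own z axis and vertical above 0.15 rad).
It fails at once if the orange leaf is moved more than 30 mm (distance of orange_lip from where it was at the start of the episode above 0.03 m).
It fails at once if another thing is moved more than 30 mm or lifted (distance of any of cup, shaker, jar, jug, tongs, cake_box from where it was at the start of the episode above 0.03 m or height (world z) of any of cup, shaker, jar, jug, tongs, cake_box above 0.015 m).
It also fails if it takes over 48 s, if anything falls off the work surface, if the arm or the gripper's body presses on something with over 40 N, if the wrist force passes 120 N, or if a joint passes its speed limit or range.

ROBOT

A 7-joint arm with a two-finger parallel gripper is mounted at the origin on the work surface. World frame = base frame: x ahead of the robot, y to its left, z up, the work surface at z = 0. Lengths are in m, angles in rad, forces in N, time in s.
With the tool pointing down it reaches from about 0.4 to 0.925 m from the base axis. Payload 5.6 kg.
Tool frame: the origin (TCP) lies at the very end of the fingers, on their centre line; the grasp point (between the pads) lies 19 mm behind it; z points along the fingers, y is the line along which they close (so a half turn about z gives the same grasp; the last joint's range is limited). The gripper opens to 85 mm and grips with 20 to 120 N. Pads are 22 mm wide; open, the fingers measure 114 mm over their backs; the gripper's body (76 mm by 85 mm) begins 54 mm behind the grasp point. The pads swing forward as they close: fully open they stand 13 mm farther back than shut.
Start: joints at [-1.393, 0.468, -0.012, 1.603, 0.006, 1.071, -0.056], TCP at [0.142, 0.634, 0.209] pointing down, gripper open.
Joint ranges: [-2.53, 2.53], [-0.31, 2.02], [-1.57, 1.55], [0.28, 2.44], [-1.29, 4.43], [0.15, 1.84], [-2.92, 2.92]. Speed limits (rad/s): [2.57, 2.57, 3.14, 3.14, 3.14, 3.14, 3.14].

INTERFACE

Orientations are given as a rotation vector (axis times angle).
In Python, from plant import arm gives the robot as it stands.
- The arm moves only by the tool step_arm, never from a script. Its argument "plan" is a list of rows, each an object with "translation": the shift along the world's x, y, z each as a share of 80 mm, from -1 to 1, a list of three; "angular": the turn, a rotation vector about the world's x, y, z each as a share of 180 degrees, from -1 to 1, a list of three. In form: [{"translation": [x, y, z], "angular": [wx, wy, wz]}, ...]. A call has 1 to 10 rows; each row shifts and turns the commanded pose from where the row before left it; what a row does not reach is not made up. A row lasts 1/8 s, in which the tool goes at most 62.5 mm and 10.7 degrees, less where a joint would pass 70% of its speed; a pose out of reach is approached as far as the arm can. A call with a number of a shift or a turn outside -1 to 1 is refused whole. A call with a gripper value outside its range is refused whole. "hand" is the opening, from -1 (shut) to 1 (fully open), so that 0 is half open, set as the call begins (left out, the last holds). The fingers move at their own pace and stop on an object; "force" is the grip in N (left out, the last holds). Time passes only in rows, so rows that do not move let the fingers close. It gives the time, the measured TCP pose, the force, the opening and the grip force at its end, in the units of the state.
- arm.get_obs(): the state, without advancing time (a new reading comes with each control period).
- arm.get_image(name): name is "scene" or "top"; returns a dict with "frame" (400x640x3 uint8, red, green, blue), "z_map" (400x640 float32, m along the optical axis (not along the pixel's ray), 0 where there is no reading), "fovy" (degrees; the focal length in pixels is half the picture's height over the tangent of half this angle, whatever the lens; pixels are square), "cx", "cy" (the principal point, pixels), "k1" (the pictures are not rectified: a ray, as slopes to the right and down, at radius r is drawn at 1 + k1 r^2 times it, then the intrinsics apply), "pose" (4x4, takes a point from camera to world coordinates). Camera axes: x right, y down, z forward; pixel columns grow to the right and rows downward; lengths in m; the calibration is good to about 2 mm. A picture is of the moment at which its call begins.
- arm.sign_off(): hands the job in; it is judged then, once.
The state is a dict: "time": time; "joint_positions": joint angles; "dq": joint speeds; "joint_efforts": joint torques, N m; "ee_pos": TCP position; "ee_rot": TCP orientation; "contact_force": force on the tool from outside, world axes, zero at the start; "moment": the same for the moment, N m; "gripper_width": opening from 0.0 (shut) to 1.0 (fully open); "gripper_force": force on a finger pad.
Only numpy, scipy, OpenCV 4.12 (cv2) and the standard library are available. Lean on these libraries where they do the work, as an engineer would, in place of code of your own. Each camera call takes 0.05 s, during which the arm holds its last target. There are 200 camera calls.

## Working session

There is one attempt and no reset: what is moved stays moved. The work goes in short steps, Python scripts to look and compute and a tool call to move; the robot and the scene stay as the last step left them, time stands still between calls to the robot, and variables do not carry over. Pictures are saved under pics/ and viewed, at most 10 in all, crops included, and the job is handed in when it is done.

Besides the shell and the picture viewer there is one more tool, called after "Emit:" as name([rows], argument=value, ...), one row to a line, values as JSON. step_arm: Moves the arm, as the interface text tells. Shift numbers are shares of 80 mm and turn numbers shares of 180 degrees, none past 1 either way. Its arguments: {"type":"object","properties":{"plan":{"type":"array","items":{"type":"object","properties":{"translation":{"type":"array","items":{"type":"number","minimum":-1,"maximum":1}},"angular":{"type":"array","items":{"type":"number","minimum":-1,"maximum":1}}}}},"hand":{"type":"number"},"force":{"type":"number"}},"required":["plan"]}

```bash
mkdir -p pics; cat > h.py <<'E'
import numpy as np, cv2
from plant import arm
def cloud(im):
    h,w=im["z_map"].shape; f=h/2/np.tan(np.radians(im["fovy"])/2)
    K=np.array([[f,0,im["cx"]],[0,f,im["cy"]],[0,0,1.]])
    u,v=np.meshgrid(np.arange(w),np.arange(h))
    p=cv2.undistortPoints(np.stack([u,v],-1).reshape(-1,1,2).astype(float),K,np.array([im["k1"],0,0,0.])).reshape(h,w,2)
    z=im["z_map"]; c=np.dstack([p*z[...,None],z])
    P=im["pose"]; return c@P[:3,:3].T+P[:3,3]
def grab(n,save=None):
    im=arm.get_image(n)
    if save: cv2.imwrite("pics/"+save,im["frame"][...,::-1])
    return im,cloud(im)
E
python3 - <<'E'
from h import *
for n in("top","scene"):
    im,c=grab(n,n+"0.png"); np.save(n+"0.npy",c); print(n,im["pose"].round(3).tolist(),im["fovy"],im["k1"])
o=arm.get_obs(); print(o["ee_pos"],o["ee_rot"],o["time"],o["contact_force"])
E
```

```text
top [[-0.026, -0.99, 0.137, 0.377], [-1.0, 0.024, -0.017, 0.02], [0.013, -0.137, -0.99, 1.472], [0.0, 0.0, 0.0, 1.0]] 49.22417339006471 -0.08549147116015271
scene [[-0.542, 0.67, -0.508, 1.058], [0.841, 0.437, -0.32, 0.303], [0.008, -0.6, -0.8, 0.828], [0.0, 0.0, 0.0, 1.0]] 54.62486997586879 -0.001567939777882606
[0.14228105 0.6336807  0.20851342] [-3.46142720e-01 -3.12238521e+00  2.54243438e-03] 0.1 [ 0.32872899 -0.40550467 -0.72895599]
```

View pics/top0.png

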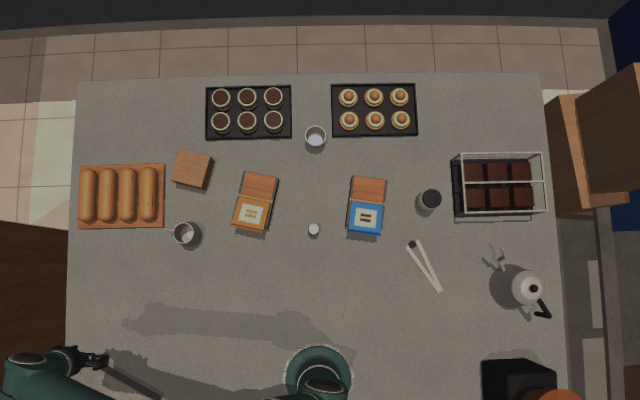

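View pics/scene0.png

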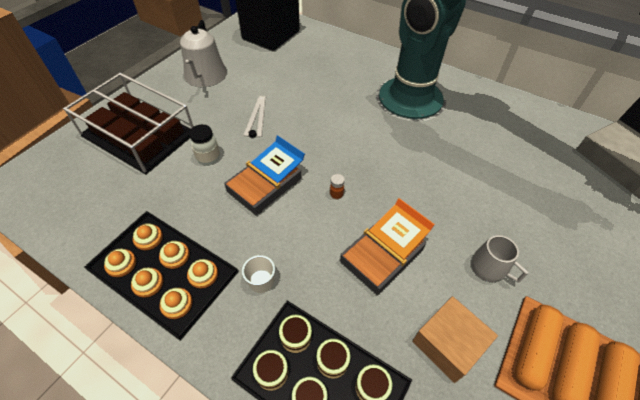

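The top view shows the blue leaf at about (366,218), with its wooden far deck at (368,188). The shaker is at (313,229), the tongs at (424,265) and the jar at (429,200). In the scene view the blue leaf is at (277,160), with its lip toward the robot.

```bash
python3 - <<'E'
from h import *
for n in("top","scene"):
    c=np.load(n+"0.npy"); f=cv2.imread(f"pics/{n}0.png"); hsv=cv2.cvtColor(f,cv2.COLOR_BGR2HSV)
    m=cv2.inRange(hsv,(95,120,80),(115,255,255))>0
    m&=(c[...,0]>.3)&(c[...,0]<.8)&(abs(c[...,1])<.4)&(c[...,2]>.03)&(c[...,2]<.12)
    p=c[m]; r=cv2.minAreaRect(p[:,:2].astype(np.float32)); print(n,len(p),r,cv2.boxPoints(r).round(3).tolist(),np.percentile(p[:,2],[2,25,50,75,98]).round(3))
    fl=p[p[:,2]<.068]
    # region points above 40mm: stand incl deck
    s=(c[...,2]>.04)&(c[...,2]<.09)&(c[...,0]>.4)&(c[...,0]<.75)&(c[...,1]>-.24)&(c[...,1]<-.02)
    k,l,st,ce=cv2.connectedComponentsWithStats(s.astype(np.uint8))
    for i in range(1,k):
        if st[i,4]>60:
            q=c[l==i]; r=cv2.minAreaRect(q[:,:2].astype(np.float32)); print(" comp",ce[i].round(),st[i,4],r,cv2.boxPoints(r).round(3).tolist(),np.median(q[:,2]).round(3))
c=np.load("top0.npy")
for u,v in((313,229),(429,198),(413,245),(437,289),(315,135),(366,233),(366,218),(368,188)): print((u,v),c[v,u].round(3))
E
```

```text
top 522 ((0.5174358487129211, -0.1666605919599533), (0.10327573120594025, 0.10185375064611435), 80.63761138916016) [[0.45899999141693115, -0.20900000631809235], [0.5590000152587891, -0.22599999606609344], [0.5759999752044678, -0.12399999797344208], [0.47600001096725464, -0.10700000077486038]] [0.054 0.06  0.064 0.069 0.086]
 comp [366. 205.] 1991 ((0.5629120469093323, -0.17455361783504486), (0.12071005254983902, 0.19419871270656586), 80.48005676269531) [[0.4569999873638153, -0.21799999475479126], [0.6489999890327454, -0.25], [0.6690000295639038, -0.13099999725818634], [0.47699999809265137, -0.0989999994635582]] 0.057
scene 789 ((0.5154369473457336, -0.1655716598033905), (0.10608745366334915, 0.1044546365737915), 80.66610717773438) [[0.45500001311302185, -0.20900000631809235], [0.5580000281333923, -0.22599999606609344], [0.5759999752044678, -0.12200000137090683], [0.4729999899864197, -0.10499999672174454]] [0.054 0.058 0.063 0.069 0.084]
 comp [266. 172.] 2799 ((0.5609716176986694, -0.17248627543449402), (0.12066775560379028, 0.19661393761634827), 81.09444427490234) [[0.45500001311302185, -0.21699999272823334], [0.6489999890327454, -0.24699999392032623], [0.6669999957084656, -0.12800000607967377], [0.4729999899864197, -0.09799999743700027]] 0.055
(313, 229) [0.487 0.003 0.063]
(429, 198) [ 0.574 -0.372  0.097]
(413, 245) [ 0.428 -0.331  0.013]
(437, 289) [ 0.279 -0.408  0.002]
(315, 135) [ 0.817 -0.013  0.007]
(366, 233) [ 0.468 -0.165  0.083]
(366, 218) [ 0.518 -0.17   0.065]
(368, 188) [ 0.62  -0.184  0.042]
```

Emit:
step_arm([
  {"translation": [0.5, -0.417, 0]},
  {"translation": [0.5, -0.417, 0]},
  {"translation": [0.5, -0.417, 0]},
  {"translation": [0.5, -0.417, 0]},
  {"translation": [0.5, -0.417, 0]},
  {"translation": [0.5, -0.417, 0]},
  {"translation": [0.25, -0.6, 0]},
  {"translation": [0.25, -0.6, 0]},
  {"translation": [0.25, -0.6, 0]},
  {"translation": [0.25, -0.6, 0]},
], hand=-1)

```text
schema error: expected keys translation, angular
```

Emit:
step_arm([
  {"translation": [-0.07, -0.475, 0], "angular": [0, 0, 0.0018]},
  {"translation": [-0.07, -0.475, 0], "angular": [0, 0, 0.0018]},
  {"translation": [-0.07, -0.475, 0], "angular": [-0.005, -0.031, 0.0018]},
  {"translation": [-0.07, -0.475, 0], "angular": [-0.005, -0.031, 0.0018]},
  {"translation": [-0.07, -0.475, 0], "angular": [-0.005, -0.031, 0.0018]},
  {"translation": [-0.07, -0.475, 0], "angular": [-0.005, -0.031, 0.0018]},
  {"translation": [-0.07, -0.475, 0], "angular": [-0.005, -0.031, 0.0018]},
  {"translation": [-0.07, -0.475, 0], "angular": [-0.005, -0.031, 0.0018]},
  {"translation": [-0.07, -0.475, 0], "angular": [-0.005, -0.031, 0.0018]},
  {"translation": [-0.07, -0.475, 0], "angular": [-0.005, -0.031, 0.0018]},
])

```text
time: 1.35
ee_pos: [0.0862, 0.2532, 0.2096]
ee_rot: [0.19, 2.343, -0.052]
contact_force: [-1.2, -0.4, 0.2]
gripper_width: 1.006
gripper_force: 0.0
```

Emit:
step_arm([
  {"translation": [0.6, -0.2, 0], "angular": [0, 0, 0]},
  {"translation": [0.6, -0.2, 0], "angular": [0, 0, 0]},
  {"translation": [0.6, -0.2, 0], "angular": [0, 0, 0]},
  {"translation": [0.6, -0.2, 0], "angular": [0, 0, 0]},
  {"translation": [0.5, -0.3, 0], "angular": [0, 0, 0]},
  {"translation": [0.2, -0.6, 0], "angular": [0, 0, 0]},
  {"translation": [0.2, -0.6, 0], "angular": [0, 0, 0]},
  {"translation": [0.2, -0.6, 0], "angular": [0, 0, 0]},
  {"translation": [0.2, -0.6, 0], "angular": [0, 0, 0]},
  {"translation": [0.1, -0.6, 0], "angular": [0, 0, 0]},
], hand=-1)

```text
time: 2.6
ee_pos: [0.1865, 0.1548, 0.271]
ee_rot: [0.151, 2.229, -0.413]
contact_force: [0.2, -1.1, 0.4]
gripper_width: 0.002
gripper_force: 0.0
```

Emit:
step_arm([
  {"translation": [0, -0.4, 0], "angular": [0, 0, 0]},
  {"translation": [0, -0.2, 0], "angular": [0, 0, 0]},
  {"translation": [0, 0, 0], "angular": [0, 0, 0]},
])

```text
time: 2.98
ee_pos: [0.1793, 0.138, 0.2878]
ee_rot: [0.163, 2.232, -0.434]
contact_force: [-0.6, -0.8, 0.2]
gripper_width: 0.0
gripper_force: 0.0
```

```bash
python3 - <<'E'
from h import *
from scipy.spatial.transform import Rotation as R
im,c=grab("scene","s1.png"); o=arm.get_obs(); print(o["ee_pos"],R.from_rotvec(o["ee_rot"]).as_matrix().round(3),o["joint_positions"].round(2) if hasattr(o["joint_positions"],'round') else o["joint_positions"],o["contact_force"],o["gripper_width"])
E
```

```text
[0.17919129 0.1382868  0.28782472] [[-0.642  0.259  0.722]
 [-0.03   0.932 -0.361]
 [-0.766 -0.253 -0.591]] [-0.37 -0.31 -1.29  2.44  0.53  1.33 -0.42] [-0.41041308 -0.31783766 -0.35091836] 0.0014648626965687217
```

View pics/s1.png

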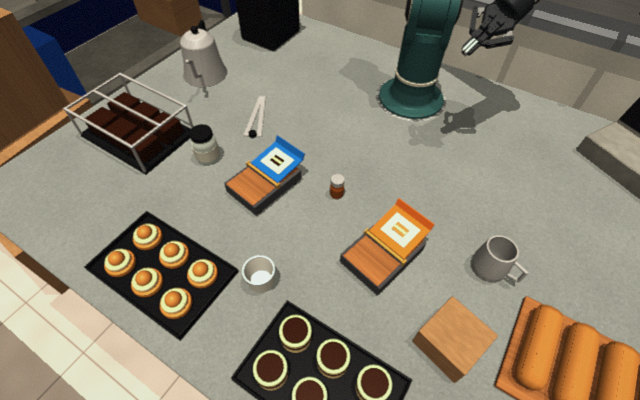

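The arm is folded near its joint limits, with the gripper beside the base at about (495,30). The stand and the other objects are untouched, so I'll move the arm outward.

Emit:
step_arm([
  {"translation": [0.5, 0.3, 0.1], "angular": [0, 0, 0]},
  {"translation": [0.5, 0.3, 0.1], "angular": [0, 0, 0]},
  {"translation": [0.5, 0.3, 0.1], "angular": [0, 0, 0]},
  {"translation": [0.5, 0.2, 0], "angular": [0, 0, 0]},
  {"translation": [0.5, 0.2, 0], "angular": [0, 0, 0]},
  {"translation": [0.5, 0, 0], "angular": [0, 0, 0]},
])

```text
time: 3.78
ee_pos: [0.4203, 0.2438, 0.3108]
ee_rot: [0.16, 2.235, -0.431]
contact_force: [0.9, 0.5, 0.8]
gripper_width: 0.001
gripper_force: 0.0
```

```bash
cat > st.py <<'E'
from h import *
from scipy.spatial.transform import Rotation as R
o=arm.get_obs(); M=R.from_rotvec(o["ee_rot"]).as_matrix()
print(o["time"],np.round(o["ee_pos"],4),"\n",M.round(3),np.round(o["joint_positions"],2),np.round(o["contact_force"],1))
ex=np.array([.9866,-.163,0]);ey=np.array([.163,.9866,0]);ez=np.array([0,0,1])
H=np.array([.574,-.175,.054]); B=np.stack([ex,ey,ez]); print("stand frame mm",(B@(np.array(o["ee_pos"])-H)*1000).round(1),"tool z",(B@M[:,2]).round(3))
def want(t): # turn (shares) to tilt t deg forward from straight down
    t=np.radians(t); z=ex*np.sin(t)-ez*np.cos(t); y=ey; x=np.cross(y,z); W=np.stack([x,y,z],1)
    return (R.from_matrix(W@M.T).as_rotvec()/np.pi).round(4)
for t in(0,30,45): print("turn to",t,want(t))
E
python3 st.py
```

```text
3.775 [0.4203 0.2438 0.3108] 
 [[-0.644  0.257  0.72 ]
 [-0.03   0.933 -0.359]
 [-0.764 -0.253 -0.593]] [-0.1   0.34 -1.24  2.15  1.21  1.5  -0.46] [0.9 0.5 0.8]
stand frame mm [-219.9  388.2  256.8] tool z [ 0.769 -0.237 -0.593]
turn to 0 [ 0.1356  0.2651 -0.0062]
turn to 30 [0.1048 0.1024 0.017 ]
turn to 45 [0.0879 0.0213 0.028 ]
```

Emit:
step_arm([
  {"translation": [0.1, -0.3, 0], "angular": [0.0105, 0.0102, 0.0017]},
  {"translation": [0.1, -0.3, 0], "angular": [0.0105, 0.0102, 0.0017]},
  {"translation": [0.1, -0.4, 0], "angular": [0.0105, 0.0102, 0.0017]},
  {"translation": [0.1, -0.5, 0], "angular": [0.0105, 0.0102, 0.0017]},
  {"translation": [0, -0.5, 0], "angular": [0.0105, 0.0102, 0.0017]},
  {"translation": [0, -0.5, 0], "angular": [0.0105, 0.0102, 0.0017]},
  {"translation": [0, -0.5, 0], "angular": [0.0105, 0.0102, 0.0017]},
  {"translation": [0, -0.5, 0], "angular": [0.0105, 0.0102, 0.0017]},
  {"translation": [0, -0.5, 0], "angular": [0.0105, 0.0102, 0.0017]},
  {"translation": [0, -0.5, 0], "angular": [0.0105, 0.0102, 0.0017]},
])

```text
time: 5.03
ee_pos: [0.4447, -0.1073, 0.3085]
ee_rot: [0.21, 2.613, -0.082]
contact_force: [0.4, 0.4, 0.5]
gripper_width: -0.002
gripper_force: 0.0
```

```bash
python3 st.py
```

```text
5.025 [ 0.4447 -0.1073  0.3085] 
 [[-0.857  0.165  0.489]
 [ 0.134  0.986 -0.098]
 [-0.498 -0.019 -0.867]] [ 0.04 -0.27  0.08  2.3   0.1   0.59  1.47] [0.4 0.4 0.5]
stand frame mm [-138.6   45.7  254.5] tool z [ 0.499 -0.017 -0.867]
turn to 0 [ 0.033   0.1629 -0.001 ]
turn to 30 [ 0.0058 -0.0015  0.0006]
turn to 45 [-0.0079 -0.0837  0.0013]
```

Emit:
step_arm([
  {"translation": [0, -0.114, -0.38], "angular": [0.0038, 0.0162, 0]},
  {"translation": [0, -0.114, -0.38], "angular": [0.0038, 0.0162, 0]},
  {"translation": [-0.01, -0.114, -0.38], "angular": [0.0038, 0.0162, 0]},
  {"translation": [-0.02, -0.114, -0.38], "angular": [0.0038, 0.0162, 0]},
  {"translation": [-0.02, -0.114, -0.38], "angular": [0.0038, 0.0162, 0]},
  {"translation": [0, 0, 0], "angular": [0, 0, 0]},
])

```text
time: 5.78
ee_pos: [0.4399, -0.1521, 0.1545]
ee_rot: [0.237, 2.876, -0.035]
contact_force: [0.0, 0.0, 0.1]
gripper_width: -0.001
gripper_force: 0.0
```

```bash
python3 st.py; python3 - <<'E'
from h import *
im,c=grab("scene"); f=im["frame"][80:240,180:400]
cv2.imwrite("pics/s2.png",cv2.resize(f,None,fx=3.5,fy=3.5,interpolation=cv2.INTER_CUBIC)[...,::-1])
E
```

```text
5.775 [ 0.4399 -0.1521  0.1545] 
 [[-0.954  0.164  0.25 ]
 [ 0.158  0.986 -0.044]
 [-0.254 -0.003 -0.967]] [ 0.05  0.1   0.25  2.29 -0.11  0.5   1.79] [0.  0.  0.1]
stand frame mm [-136.1    0.7  100.5] tool z [ 0.254 -0.003 -0.967]
turn to 0 [0.0142 0.0806 0.0002]
turn to 30 [-0.013  -0.0839  0.0004]
turn to 45 [-0.0266 -0.1661  0.0005]
```

View pics/s2.png

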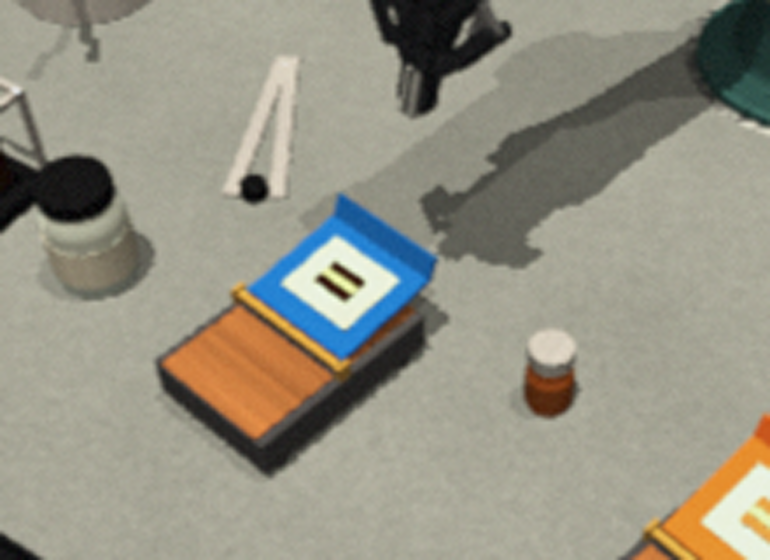

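The crop shows the shut fingertips at (415,100), above and in front of the lip at (390,235). The leaf rests on the near half and everything else is clear.

Emit:
step_arm([
  {"translation": [0, 0, -0.4], "angular": [0, 0, 0]},
  {"translation": [0, 0, -0.4], "angular": [0, 0, 0]},
  {"translation": [0, 0, -0.4], "angular": [0, 0, 0]},
  {"translation": [0, 0, -0.27], "angular": [0, 0, 0]},
  {"translation": [0, 0, 0], "angular": [0, 0, 0]},
])

```text
time: 6.45
ee_pos: [0.4406, -0.1514, 0.039]
ee_rot: [0.235, 2.872, -0.033]
contact_force: [0.2, -0.0, 0.5]
gripper_width: 0.003
gripper_force: 0.0
```

```bash
python3 st.py
```

```text
6.45 [ 0.4406 -0.1514  0.039 ] 
 [[-0.953  0.163  0.255]
 [ 0.157  0.987 -0.043]
 [-0.258 -0.001 -0.966]] [ 0.2   0.36  0.09  2.36 -0.36  0.17  2.03] [ 0.2 -0.   0.5]
stand frame mm [-135.5    1.5  -15. ] tool z [ 0.258 -0.001 -0.966]
turn to 0 [ 0.0139  0.082  -0.0001]
turn to 30 [-0.0132 -0.0825  0.    ]
turn to 45 [-2.680e-02 -1.647e-01  1.000e-04]
```

Emit:
step_arm([
  {"translation": [0.1, -0.018, -0.02], "angular": [0, 0, 0]},
  {"translation": [0.1, -0.018, -0.02], "angular": [0, 0, 0]},
  {"translation": [0.06, -0.01, 0], "angular": [0, 0, 0]},
  {"translation": [0, 0, 0], "angular": [0, 0, 0]},
])

```text
time: 6.95
ee_pos: [0.4625, -0.1558, 0.0361]
ee_rot: [0.235, 2.87, -0.035]
contact_force: [-0.9, 1.2, 0.0]
gripper_width: -0.001
gripper_force: 0.0
```

```bash
python3 st.py|grep stand; python3 - <<'E'
from h import *
im,c=grab("scene"); f=im["frame"][80:240,180:400]
cv2.imwrite("pics/s3.png",cv2.resize(f,None,fx=3.5,fy=3.5,interpolation=cv2.INTER_CUBIC)[...,::-1])
E
```

```text
stand frame mm [-113.1    0.7  -17.9] tool z [ 0.26  -0.002 -0.966]
```

View pics/s3.png

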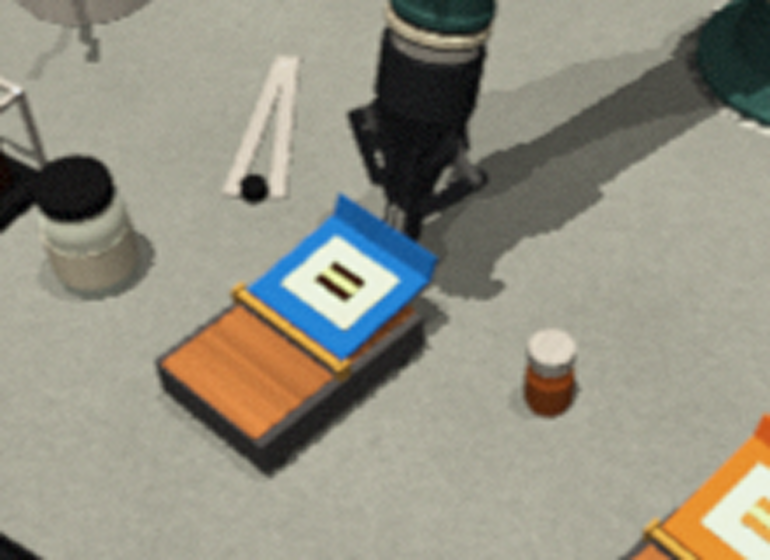

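The fingertips, at about (405,225), are against the outside of the lip at mid width. I'll start lifting.

Emit:
step_arm([
  {"translation": [0.062, -0.01, 0.09], "angular": [0, 0, 0]},
  {"translation": [0.05, -0.008, 0.09], "angular": [0, 0, 0]},
])

```text
time: 7.25
ee_pos: [0.4678, -0.1565, 0.0494]
ee_rot: [0.237, 2.877, -0.032]
contact_force: [-7.7, 1.9, 1.4]
gripper_width: 0.001
gripper_force: 3.8
```

Emit:
step_arm([
  {"translation": [0.037, -0.006, 0.14], "angular": [0, 0, 0]},
  {"translation": [0.05, -0.008, 0.125], "angular": [0, 0, 0]},
])

```text
time: 7.5
ee_pos: [0.4762, -0.158, 0.0715]
ee_rot: [0.236, 2.874, -0.033]
contact_force: [-4.2, 1.6, -0.1]
gripper_width: 0.0
gripper_force: 2.1
```

```bash
python3 st.py|grep stand; python3 - <<'E'
from h import *
im,c=grab("scene"); f=im["frame"][80:240,180:400]
cv2.imwrite("pics/s4.png",cv2.resize(f,None,fx=3.5,fy=3.5,interpolation=cv2.INTER_CUBIC)[...,::-1])
E
```

```text
stand frame mm [-99.3   0.8  17.5] tool z [ 0.256 -0.002 -0.967]
```

View pics/s4.png

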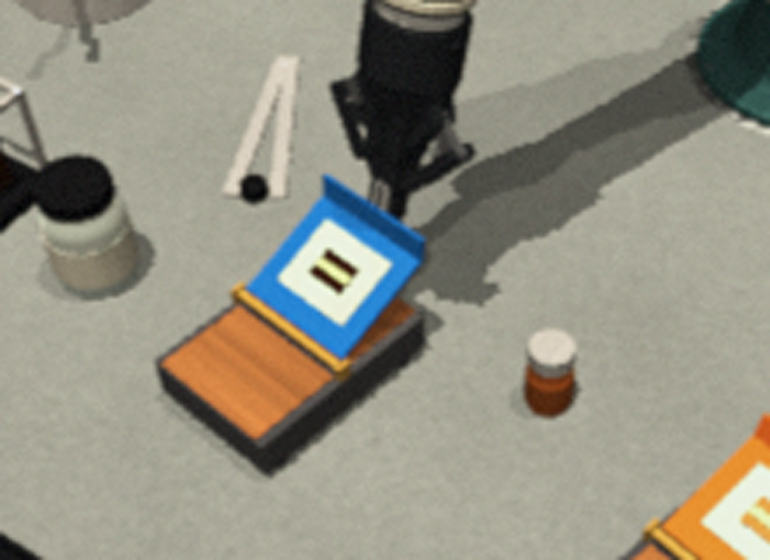

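The leaf is up about 15–20° and the stand hasn't moved, with forces of 4–8 N. I'll continue the arc.

Emit:
step_arm([
  {"translation": [0.086, -0.014, 0.125], "angular": [0, 0, 0]},
  {"translation": [0.123, -0.02, 0.165], "angular": [0, 0, 0]},
  {"translation": [0.148, -0.024, 0.14], "angular": [0, 0, 0]},
])

```text
time: 7.92
ee_pos: [0.5023, -0.1622, 0.1057]
ee_rot: [0.237, 2.879, -0.031]
contact_force: [-15.3, 2.7, 13.4]
gripper_width: -0.004
gripper_force: 9.3
```

Emit:
step_arm([
  {"translation": [0.173, -0.029, 0.12], "angular": [0, 0, 0]},
  {"translation": [0.185, -0.031, 0.09], "angular": [0, 0, 0]},
  {"translation": [0.173, -0.029, 0.05], "angular": [0, 0, 0]},
  {"translation": [0.185, -0.031, 0.02], "angular": [0, 0, 0]},
])

```text
time: 8.43
ee_pos: [0.5675, -0.1734, 0.1324]
ee_rot: [0.235, 2.862, -0.036]
contact_force: [-1.2, 1.7, 8.6]
gripper_width: -0.002
gripper_force: 3.8
```

```bash
python3 st.py; python3 - <<'E'
from h import *
im,c=grab("scene"); f=im["frame"][80:240,180:400]
cv2.imwrite("pics/s5.png",cv2.resize(f,None,fx=3.5,fy=3.5,interpolation=cv2.INTER_CUBIC)[...,::-1])
E
```

```text
8.425 [ 0.5675 -0.1734  0.1324] 
 [[-0.951  0.163  0.263]
 [ 0.157  0.987 -0.046]
 [-0.267 -0.003 -0.964]] [ 0.03  0.35  0.27  2.05 -0.24  0.5   1.87] [-1.2  1.7  8.6]
stand frame mm [-6.7  0.5 78.4] tool z [ 0.267 -0.003 -0.964]
turn to 0 [0.0148 0.0848 0.    ]
turn to 30 [-0.0124 -0.0796  0.0002]
turn to 45 [-0.026  -0.1618  0.0003]
```

View pics/s5.png

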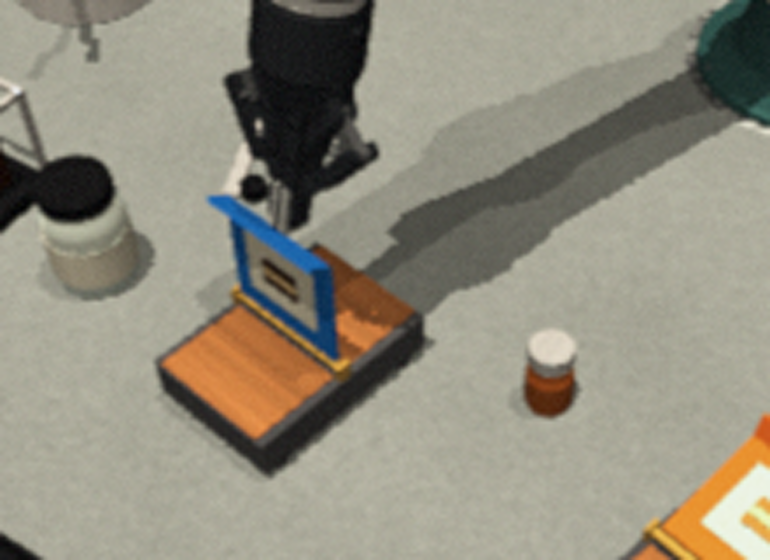

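The leaf is upright at about (285,280) and the stand hasn't moved. I'll take it over the top.

Emit:
step_arm([
  {"translation": [0.185, -0.031, -0.02], "angular": [0, 0, 0]},
  {"translation": [0.173, -0.029, -0.07], "angular": [0, 0, 0]},
  {"translation": [0.173, -0.029, -0.11], "angular": [0, 0, 0]},
])

```text
time: 8.85
ee_pos: [0.6155, -0.1817, 0.1198]
ee_rot: [0.234, 2.85, -0.039]
contact_force: [6.5, -0.2, 15.4]
gripper_width: 0.007
gripper_force: 6.4
```

Emit:
step_arm([
  {"translation": [0.148, -0.024, -0.135], "angular": [0, 0, 0]},
  {"translation": [0.123, -0.02, -0.15], "angular": [0, 0, 0]},
])

```text
time: 9.1
ee_pos: [0.6292, -0.1834, 0.0902]
ee_rot: [0.235, 2.869, -0.035]
contact_force: [-0.2, -0.5, 1.5]
gripper_width: -0.002
gripper_force: 0.7
```

```bash
python3 st.py|grep stand; python3 - <<'E'
from h import *
im,c=grab("scene"); f=im["frame"][80:240,180:400]
cv2.imwrite("pics/s6.png",cv2.resize(f,None,fx=3.5,fy=3.5,interpolation=cv2.INTER_CUBIC)[...,::-1])
E
```

```text
stand frame mm [55.9  0.7 36.2] tool z [ 0.261 -0.002 -0.965]
```

View pics/s6.png

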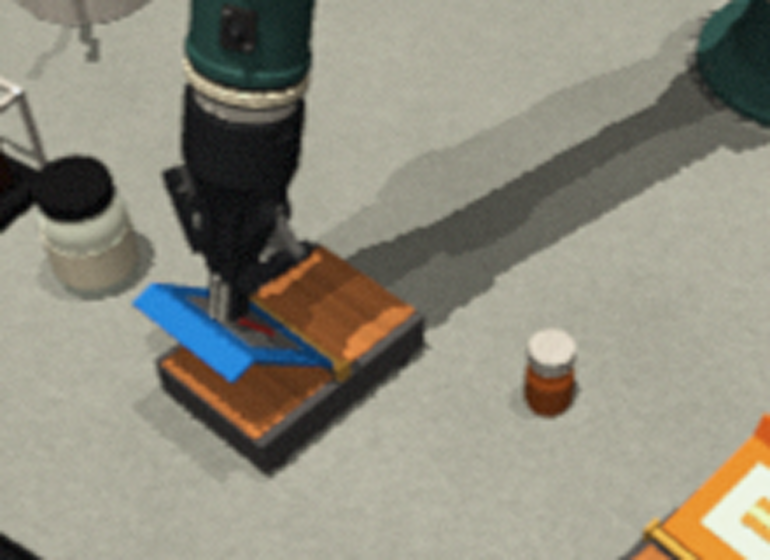

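The leaf is at about 150°, with the fingertips on it at (225,310). From here I press down in small steps.

Emit:
step_arm([
  {"translation": [0.09, -0.015, -0.12], "angular": [0, 0, 0]},
  {"translation": [0.04, -0.007, -0.1], "angular": [0, 0, 0]},
])

```text
time: 9.4
ee_pos: [0.6383, -0.1851, 0.0711]
ee_rot: [0.236, 2.871, -0.034]
contact_force: [0.5, -1.1, 1.8]
gripper_width: -0.001
gripper_force: 0.6
```

Emit:
step_arm([
  {"translation": [0.01, 0, -0.05], "angular": [0, 0, 0]},
  {"translation": [0, 0, -0.04], "angular": [0, 0, 0]},
])

```text
time: 9.65
ee_pos: [0.6387, -0.1852, 0.0643]
ee_rot: [0.236, 2.871, -0.034]
contact_force: [1.5, 0.4, 1.1]
gripper_width: -0.001
gripper_force: 0.5
```

```bash
python3 st.py|grep -B3 stand
```

```text
[[-0.953  0.164  0.255]
 [ 0.157  0.987 -0.045]
 [-0.259 -0.002 -0.966]] [ 0.07  0.56  0.21  1.9  -0.3   0.45  1.91] [1.5 0.4 1.1]
stand frame mm [65.5  0.5 10.3] tool z [ 0.259 -0.002 -0.966]
```

Forces are still small, so I'll keep going in 1–2 mm rows until it seats.

Emit:
step_arm([
  {"translation": [0, 0, -0.03], "angular": [0, 0, 0]},
  {"translation": [0, 0, -0.02], "angular": [0, 0, 0]},
])

```text
time: 9.9
ee_pos: [0.6389, -0.1851, 0.0606]
ee_rot: [0.236, 2.871, -0.034]
contact_force: [0.8, 0.7, 0.7]
gripper_width: -0.002
gripper_force: 0.5
```

Emit:
step_arm([
  {"translation": [0, 0, -0.015], "angular": [0, 0, 0]},
  {"translation": [0, 0, -0.01], "angular": [0, 0, 0]},
])

```text
time: 10.15
ee_pos: [0.6389, -0.1851, 0.0586]
ee_rot: [0.236, 2.871, -0.034]
contact_force: [0.7, 0.3, 1.0]
gripper_width: -0.002
gripper_force: 0.5
```

Emit:
step_arm([
  {"translation": [0, 0, -0.015], "angular": [0, 0, 0]},
  {"translation": [0, 0, -0.015], "angular": [0, 0, 0]},
])

```text
time: 10.4
ee_pos: [0.6389, -0.185, 0.0561]
ee_rot: [0.236, 2.871, -0.034]
contact_force: [1.3, -0.4, 1.2]
gripper_width: -0.002
gripper_force: 0.5
```

Emit:
step_arm([
  {"translation": [0, 0, -0.015], "angular": [0, 0, 0]},
  {"translation": [0, 0, -0.01], "angular": [0, 0, 0]},
])

```text
time: 10.65
ee_pos: [0.6388, -0.185, 0.054]
ee_rot: [0.236, 2.871, -0.034]
contact_force: [-0.5, 0.0, 1.1]
gripper_width: 0.002
gripper_force: 0.5
```

```bash
cat > leaf.py <<'E'
from h import *
ex=np.array([.9866,-.163,0]);ey=np.array([.163,.9866,0]);B=np.stack([ex,ey,[0,0,1]]);H=np.array([.574,-.175,.054])
for n in("scene","top"):
    im,c=grab(n); s=((c-H)@B.T)*1000
    m=(s[...,0]>15)&(s[...,0]<95)&(abs(s[...,1])<45)&(s[...,2]>-20)&(s[...,2]<45)
    p=s[m]
    for a in range(15,95,10):
        for lo,hi in((-45,-25),(25,45)):
            q=p[(p[:,0]>=a)&(p[:,0]<a+10)&(p[:,1]>lo)&(p[:,1]<hi)]; print(n,a,lo,len(q),np.median(q[:,2]).round(1) if len(q) else None,end=" | ")
    print()
    f=im["frame"][80:240,180:400] if n=="scene" else im["frame"][150:270,280:480]
    cv2.imwrite(f"pics/l_{n}.png",cv2.resize(f,None,fx=3.5,fy=3.5,interpolation=cv2.INTER_CUBIC)[...,::-1])
E
python3 leaf.py; python3 st.py|grep stand
```

```text
scene 15 -45 0 None | scene 15 25 24 6.7 | scene 25 -45 0 None | scene 25 25 26 10.2 | scene 35 -45 2 15.6 | scene 35 25 31 13.2 | scene 45 -45 14 16.7 | scene 45 25 38 15.9 | scene 55 -45 19 20.0 | scene 55 25 35 18.6 | scene 65 -45 19 22.2 | scene 65 25 41 21.2 | scene 75 -45 21 25.7 | scene 75 25 46 7.6 | scene 85 -45 23 28.7 | scene 85 25 25 29.1 | 
top 15 -45 0 None | top 15 25 18 8.4 | top 25 -45 0 None | top 25 25 19 10.2 | top 35 -45 0 None | top 35 25 18 14.2 | top 45 -45 0 None | top 45 25 1 11.4 | top 55 -45 0 None | top 55 25 0 None | top 65 -45 0 None | top 65 25 7 23.7 | top 75 -45 0 None | top 75 25 21 25.9 | top 85 -45 1 35.6 | top 85 25 22 29.6 | 
stand frame mm [65.5  0.7  0. ] tool z [ 0.259 -0.002 -0.966]
```

View pics/l_scene.png

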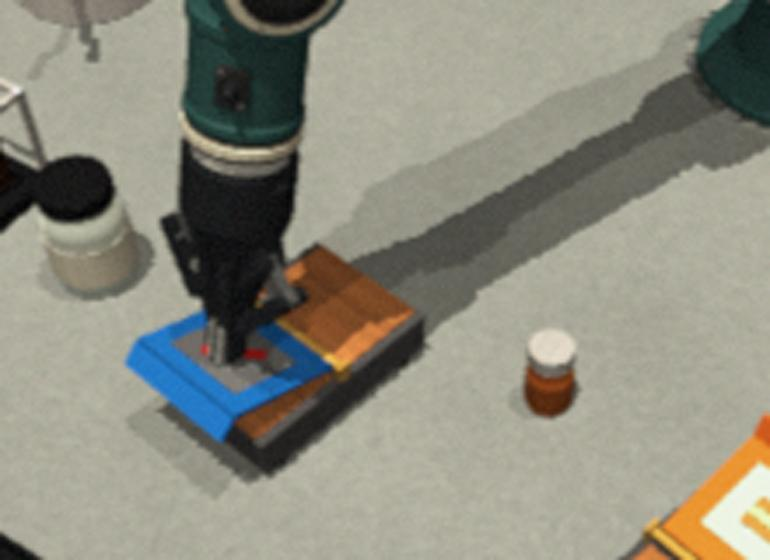

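The leaf is still about 17° short of flat according to the depth map, yet the TCP reads lower than the leaf surface. I'll check where the fingertip actually is.

```bash
python3 - <<'E'
from h import *
ex=np.array([.9866,-.163,0]);ey=np.array([.163,.9866,0]);B=np.stack([ex,ey,[0,0,1]]);H=np.array([.574,-.175,.054])
im,c=grab("scene"); s=((c-H)@B.T)*1000
for v in range(166,188,2): print(v,[(u,*s[v,u].round().astype(int).tolist(),*im["frame"][v,u].tolist()) for u in(238,242,246)])
o=arm.get_obs(); print(o["time"],o["contact_force"],o["moment"],o["joint_efforts"])
# stand footprint
m=(s[...,0]>-110)&(s[...,0]<-15)&(abs(s[...,1])<70)&(s[...,2]>-25)&(s[...,2]<10)
p=s[m]; print(np.percentile(p[:,0],1),np.percentile(p[:,1],[1,99]),[np.median(p[(p[:,0]>a)&(p[:,0]<a+20),2]).round(1) for a in(-90,-70,-50,-30)])
E
```

```text
166 [(238, 400, 550, 774, 49, 49, 46), (242, 55, 3, 79, 19, 21, 21), (246, 54, 17, 88, 13, 14, 15)]
168 [(238, 60, -9, 66, 50, 66, 86), (242, 58, 4, 74, 18, 18, 18), (246, 54, 16, 80, 15, 16, 16)]
170 [(238, 39, -46, 13, 21, 80, 135), (242, 59, 5, 69, 27, 27, 28), (246, 55, 15, 73, 15, 16, 17)]
172 [(238, 45, -39, 15, 33, 89, 148), (242, 62, 8, 67, 45, 44, 41), (246, 56, 15, 66, 15, 17, 18)]
174 [(238, 50, -32, 17, 88, 86, 85), (242, 62, 5, 56, 106, 104, 93), (246, 56, 14, 58, 19, 18, 21)]
176 [(238, 63, -13, 35, 89, 86, 82), (242, 63, 5, 50, 111, 108, 99), (246, 58, 14, 53, 19, 17, 18)]
178 [(238, 61, -18, 22, 136, 76, 72), (242, 64, 5, 43, 112, 109, 99), (246, 59, 15, 46, 20, 18, 21)]
180 [(238, 66, -13, 23, 182, 53, 51), (242, 67, 7, 40, 111, 107, 98), (246, 60, 14, 39, 17, 13, 16)]
182 [(238, 70, -7, 23, 110, 104, 97), (242, 68, 7, 33, 118, 114, 107), (246, 60, 13, 31, 21, 21, 21)]
184 [(238, 74, -3, 23, 120, 118, 116), (242, 69, 7, 26, 107, 105, 97), (246, 59, 9, 19, 74, 71, 67)]
186 [(238, 79, 4, 25, 55, 119, 181), (242, 72, 9, 23, 131, 125, 117), (246, 65, 16, 22, 123, 117, 110)]
10.8 [ 0.02481157 -0.51041945  0.64976719] [0.04249636 0.07658466 0.07020533] [ 3.45062173e-02 -5.10740268e+01  3.20351556e+00 -1.81312966e+01
 -9.11091571e-02 -6.99547157e-01  1.62438970e-03]
-83.60062228774771 [-57.08766613  60.24378248] [np.float64(-9.5), np.float64(-9.5), np.float64(-9.4), np.float64(-9.6)]
```

The visible finger seems to end at the leaf surface, about 22 mm above the measured TCP, with almost no force. The tip has probably sunk through the thin plate in simulation and isn't driving it. I'll back it out gently along the finger axis and look again.

Emit:
step_arm([
  {"translation": [-0.03, 0.005, 0.12], "angular": [0, 0, 0]},
  {"translation": [-0.03, 0.005, 0.12], "angular": [0, 0, 0]},
])

```text
time: 11.05
ee_pos: [0.6336, -0.1842, 0.0739]
ee_rot: [0.236, 2.871, -0.034]
contact_force: [0.6, 0.4, 0.9]
gripper_width: 0.003
gripper_force: 0.0
```

Emit:
step_arm([
  {"translation": [-0.03, 0.005, 0.12], "angular": [0, 0, 0]},
  {"translation": [-0.03, 0.005, 0.12], "angular": [0, 0, 0]},
  {"translation": [-0.03, 0.005, 0.12], "angular": [0, 0, 0]},
])

```text
time: 11.42
ee_pos: [0.6268, -0.183, 0.103]
ee_rot: [0.236, 2.871, -0.034]
contact_force: [0.5, -0.2, 0.0]
gripper_width: 0.001
gripper_force: 0.0
```

```bash
python3 leaf.py|head -1;python3 st.py|grep stand
```

```text
scene 15 -45 15 7.4 | scene 15 25 23 7.5 | scene 25 -45 19 11.0 | scene 25 25 26 10.4 | scene 35 -45 19 14.7 | scene 35 25 31 13.3 | scene 45 -45 18 16.8 | scene 45 25 33 15.9 | scene 55 -45 20 19.4 | scene 55 25 39 19.8 | scene 65 -45 20 22.9 | scene 65 25 44 20.8 | scene 75 -45 20 26.3 | scene 75 25 51 -6.4 | scene 85 -45 22 28.7 | scene 85 25 23 29.1 | 
stand frame mm [54.   0.6 49.7] tool z [ 0.261 -0.002 -0.965]
```

View pics/l_scene.png

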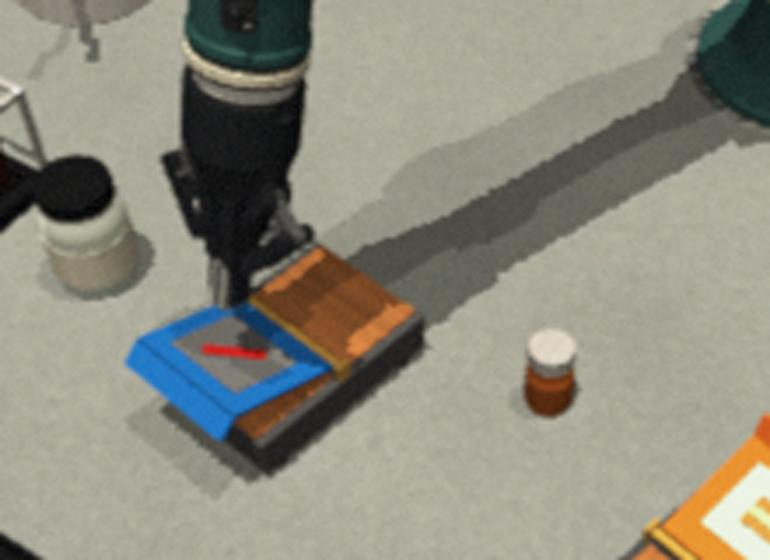

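The fingers are free and the leaf stayed at about 163° with its label visible at (235,352). I'll press again further out at about 75 mm, slowly, with the tip face now flush to the leaf.

Emit:
step_arm([
  {"translation": [0.13, -0.021, 0], "angular": [0, 0, 0]},
  {"translation": [0.13, -0.021, -0.1], "angular": [0, 0, 0]},
  {"translation": [0, 0, -0.1], "angular": [0, 0, 0]},
  {"translation": [0, 0, 0], "angular": [0, 0, 0]},
])

```text
time: 12.02
ee_pos: [0.6465, -0.1862, 0.0841]
ee_rot: [0.236, 2.874, -0.034]
contact_force: [0.2, -0.2, 0.3]
gripper_width: -0.002
gripper_force: 0.0
```

Emit:
step_arm([
  {"translation": [0, 0, -0.03], "angular": [0, 0, 0]},
  {"translation": [0, 0, -0.025], "angular": [0, 0, 0]},
  {"translation": [0, 0, -0.025], "angular": [0, 0, 0]},
])

```text
time: 12.4
ee_pos: [0.6476, -0.1865, 0.0798]
ee_rot: [0.236, 2.871, -0.034]
contact_force: [0.9, 0.5, 0.3]
gripper_width: -0.001
gripper_force: 0.0
```

Emit:
step_arm([
  {"translation": [0, 0, -0.02], "angular": [0, 0, 0]},
  {"translation": [0, 0, -0.02], "angular": [0, 0, 0]},
])

```text
time: 12.65
ee_pos: [0.6477, -0.1864, 0.0766]
ee_rot: [0.236, 2.871, -0.034]
contact_force: [-0.0, 0.6, -0.3]
gripper_width: 0.001
gripper_force: 0.0
```

Emit:
step_arm([
  {"translation": [0, 0, -0.02], "angular": [0, 0, 0]},
  {"translation": [0, 0, -0.02], "angular": [0, 0, 0]},
])

```text
time: 12.9
ee_pos: [0.6476, -0.1864, 0.0733]
ee_rot: [0.236, 2.871, -0.034]
contact_force: [0.4, -0.6, -0.0]
gripper_width: 0.0
gripper_force: 0.0
```

```bash
python3 leaf.py|head -1;python3 st.py|grep stand
```

```text
scene 15 -45 1 8.6 | scene 15 25 23 7.5 | scene 25 -45 1 8.7 | scene 25 25 28 10.3 | scene 35 -45 0 None | scene 35 25 30 14.2 | scene 45 -45 1 18.4 | scene 45 25 34 15.7 | scene 55 -45 10 20.9 | scene 55 25 38 18.5 | scene 65 -45 22 23.2 | scene 65 25 44 22.1 | scene 75 -45 19 27.0 | scene 75 25 51 -7.6 | scene 85 -45 24 28.8 | scene 85 25 27 29.8 | 
stand frame mm [74.4  0.8 19.1] tool z [ 0.258 -0.002 -0.966]
```

Emit:
step_arm([
  {"translation": [0, 0, -0.03], "angular": [0, 0, 0]},
  {"translation": [0, 0, -0.03], "angular": [0, 0, 0]},
])

```text
time: 13.25
ee_pos: [0.6477, -0.1864, 0.0684]
ee_rot: [0.236, 2.871, -0.034]
contact_force: [-0.6, 0.8, -0.3]
gripper_width: 0.001
gripper_force: 0.0
```

Emit:
step_arm([
  {"translation": [0, 0, -0.03], "angular": [0, 0, 0]},
  {"translation": [0, 0, -0.03], "angular": [0, 0, 0]},
])

```text
time: 13.5
ee_pos: [0.6476, -0.1864, 0.0635]
ee_rot: [0.236, 2.871, -0.034]
contact_force: [-0.1, -0.2, -0.5]
gripper_width: 0.002
gripper_force: 0.0
```

```bash
python3 leaf.py|head -1;python3 st.py|grep stand
```

```text
scene 15 -45 0 None | scene 15 25 23 6.8 | scene 25 -45 0 None | scene 25 25 29 10.5 | scene 35 -45 0 None | scene 35 25 29 12.8 | scene 45 -45 1 19.1 | scene 45 25 32 16.5 | scene 55 -45 10 19.4 | scene 55 25 42 18.8 | scene 65 -45 20 23.2 | scene 65 25 39 21.0 | scene 75 -45 22 26.0 | scene 75 25 50 -7.9 | scene 85 -45 24 28.6 | scene 85 25 25 29.4 | 
stand frame mm [74.3  0.8  9.3] tool z [ 0.258 -0.002 -0.966]
```

No contact yet, so I need to see where the fingertips end relative to the reported TCP.

```bash
python3 - <<'E'
from h import *
ex=np.array([.9866,-.163,0]);ey=np.array([.163,.9866,0]);B=np.stack([ex,ey,[0,0,1]]);H=np.array([.574,-.175,.054])
im,c=grab("scene"); s=((c-H)@B.T)*1000
m=(s[...,0]>20)&(s[...,0]<115)&(abs(s[...,1])<22)&(s[...,2]>-20)&(s[...,2]<120)
h=s[...,2]-(2+.31*s[...,0])   # height above leaf plane
for v in range(168,194,1):
    us=np.where(m[v])[0]
    if len(us): print(v,[(int(u),int(s[v,u,0]),int(s[v,u,1]),int(s[v,u,2]),int(h[v,u])) for u in us[::2] if 228<u<250])
E
```

```text
168 [(234, 70, -10, 73, 49), (236, 68, -4, 76, 53), (238, 64, -1, 75, 53), (240, 66, 9, 85, 63), (242, 64, 15, 87, 65), (244, 58, 14, 82, 62), (246, 54, 17, 82, 63)]
169 [(235, 69, -8, 71, 47), (237, 68, -1, 74, 51), (239, 67, 7, 81, 58), (241, 66, 13, 84, 62), (243, 61, 14, 82, 60), (245, 59, 19, 83, 63)]
170 [(235, 66, -14, 60, 37), (237, 66, -5, 66, 44), (239, 68, 6, 77, 54), (241, 68, 15, 85, 61), (243, 61, 12, 76, 55)]
171 [(235, 66, -14, 56, 33), (237, 68, -2, 68, 44), (239, 70, 9, 78, 54), (241, 67, 12, 78, 55), (243, 63, 14, 76, 54)]
172 [(235, 68, -13, 55, 31), (237, 69, -2, 64, 41), (239, 70, 7, 73, 49), (241, 69, 14, 77, 54), (243, 67, 20, 80, 57)]
173 [(235, 70, -11, 54, 30), (237, 72, 0, 65, 41), (239, 70, 6, 68, 44), (241, 68, 13, 72, 48), (243, 64, 15, 70, 48)]
174 [(235, 70, -12, 50, 26), (237, 72, 0, 61, 36), (239, 71, 7, 66, 41), (241, 66, 8, 62, 40), (243, 64, 13, 65, 43)]
175 [(235, 71, -11, 47, 23), (237, 72, 0, 58, 33), (239, 71, 6, 61, 37), (241, 67, 9, 61, 38), (243, 65, 14, 63, 41), (247, 35, -14, 14, 1), (249, 30, -12, 11, 0)]
176 [(235, 72, -11, 44, 20), (2
[... 2771 characters left out ...]
0, -6, 23, -9), (231, 98, 0, 27, -5), (233, 96, 6, 30, -1), (235, 92, 8, 29, -1), (237, 88, 11, 28, -1), (239, 84, 13, 25, -2), (241, 81, 17, 26, 0), (243, 76, 19, 23, -2)]
190 [(229, 102, -4, 23, -10), (231, 99, 0, 24, -7), (233, 96, 5, 26, -5), (235, 93, 8, 26, -4), (237, 91, 15, 30, 0), (239, 86, 15, 25, -3), (241, 83, 19, 26, -1)]
191 [(230, 102, 0, 23, -10), (232, 100, 5, 25, -7), (234, 97, 9, 26, -5), (236, 94, 15, 29, -2), (238, 92, 20, 31, 0), (240, 87, 20, 26, -2)]
192 [(229, 105, 0, 21, -13), (231, 102, 3, 22, -11), (233, 101, 11, 27, -5), (235, 98, 15, 28, -3), (237, 94, 18, 28, -3)]
193 [(230, 105, 2, 20, -14), (232, 103, 9, 24, -9), (234, 100, 12, 23, -9), (236, 98, 18, 27, -5)]
```

The visible fingertips end right at the leaf surface, about z 28–30 against a TCP of 9. So the real tip sits some 20 mm behind the reported TCP, and contact should come just below this. I'll continue gently.

Emit:
step_arm([
  {"translation": [0, 0, -0.03], "angular": [0, 0, 0]},
  {"translation": [0, 0, -0.03], "angular": [0, 0, 0]},
])

```text
time: 13.9
ee_pos: [0.6477, -0.1864, 0.0589]
ee_rot: [0.236, 2.871, -0.034]
contact_force: [-0.6, -0.5, -0.6]
gripper_width: -0.0
gripper_force: 0.0
```

Emit:
step_arm([
  {"translation": [0, 0, -0.03], "angular": [0, 0, 0]},
  {"translation": [0, 0, -0.03], "angular": [0, 0, 0]},
])

```text
time: 14.15
ee_pos: [0.6481, -0.1865, 0.0543]
ee_rot: [0.236, 2.87, -0.035]
contact_force: [-0.0, 0.9, 0.6]
gripper_width: 0.003
gripper_force: 0.5
```

```bash
python3 leaf.py|head -1;python3 st.py|grep stand
```

```text
scene 15 -45 0 None | scene 15 25 26 7.1 | scene 25 -45 0 None | scene 25 25 26 9.3 | scene 35 -45 0 None | scene 35 25 32 11.8 | scene 45 -45 2 14.8 | scene 45 25 36 14.6 | scene 55 -45 15 18.5 | scene 55 25 37 16.9 | scene 65 -45 21 20.8 | scene 65 25 37 19.1 | scene 75 -45 23 23.8 | scene 75 25 49 19.9 | scene 85 -45 22 26.1 | scene 85 25 24 25.9 | 
stand frame mm [74.6  0.7  0.1] tool z [ 0.259 -0.002 -0.966]
```

The leaf is moving again (contact confirmed). It needs about 22 mm more descent.

Emit:
step_arm([
  {"translation": [0, 0, -0.03], "angular": [0, 0, 0]},
  {"translation": [0, 0, -0.03], "angular": [0, 0, 0]},
  {"translation": [0, 0, -0.03], "angular": [0, 0, 0]},
  {"translation": [0, 0, -0.03], "angular": [0, 0, 0]},
])

```text
time: 14.75
ee_pos: [0.6477, -0.1864, 0.0444]
ee_rot: [0.236, 2.871, -0.034]
contact_force: [1.1, -0.4, 1.6]
gripper_width: 0.004
gripper_force: 0.6
```

Emit:
step_arm([
  {"translation": [0, 0, -0.03], "angular": [0, 0, 0]},
  {"translation": [0, 0, -0.03], "angular": [0, 0, 0]},
])

```text
time: 15.0
ee_pos: [0.6477, -0.1864, 0.0396]
ee_rot: [0.236, 2.871, -0.034]
contact_force: [0.9, 0.7, 0.7]
gripper_width: 0.003
gripper_force: 0.6
```

```bash
python3 leaf.py|head -1;python3 st.py|grep stand
```

```text
scene 15 -45 0 None | scene 15 25 19 1.5 | scene 25 -45 0 None | scene 25 25 29 2.1 | scene 35 -45 0 None | scene 35 25 22 3.2 | scene 45 -45 4 2.6 | scene 45 25 27 3.5 | scene 55 -45 17 3.5 | scene 55 25 26 4.0 | scene 65 -45 19 4.5 | scene 65 25 25 4.1 | scene 75 -45 22 5.1 | scene 75 25 28 4.6 | scene 85 -45 27 4.6 | scene 85 25 27 4.5 | 
stand frame mm [ 74.2   0.8 -14.7] tool z [ 0.258 -0.002 -0.966]
```

Emit:
step_arm([
  {"translation": [0, 0, -0.015], "angular": [0, 0, 0]},
  {"translation": [0, 0, -0.015], "angular": [0, 0, 0]},
])

```text
time: 15.35
ee_pos: [0.6475, -0.1864, 0.0372]
ee_rot: [0.236, 2.871, -0.034]
contact_force: [-0.1, 0.3, 0.7]
gripper_width: 0.0
gripper_force: 0.6
```

Emit:
step_arm([
  {"translation": [0, 0, -0.01], "angular": [0, 0, 0]},
  {"translation": [0, 0, 0], "angular": [0, 0, 0]},
])

```text
time: 15.6
ee_pos: [0.6475, -0.1864, 0.0365]
ee_rot: [0.236, 2.871, -0.034]
contact_force: [0.3, 0.3, 1.3]
gripper_width: -0.0
gripper_force: 0.5
```

```bash
python3 leaf.py|head -1
```

```text
scene 15 -45 0 None | scene 15 25 22 0.7 | scene 25 -45 0 None | scene 25 25 25 1.2 | scene 35 -45 0 None | scene 35 25 23 0.9 | scene 45 -45 1 -1.2 | scene 45 25 26 0.3 | scene 55 -45 18 0.9 | scene 55 25 26 1.0 | scene 65 -45 19 1.8 | scene 65 25 26 -0.2 | scene 75 -45 27 0.8 | scene 75 25 25 0.8 | scene 85 -45 23 -0.1 | scene 85 25 26 0.3 |
```

The leaf is now level (slope about 0), with the force staying near 1 N. I'll withdraw.

Emit:
step_arm([
  {"translation": [0, 0, 0.1], "angular": [0, 0, 0]},
  {"translation": [-0.03, 0, 0.3], "angular": [0, 0, 0]},
  {"translation": [-0.1, 0, 0.5], "angular": [0, 0, 0]},
  {"translation": [-0.3, 0, 0.5], "angular": [0, 0, 0]},
  {"translation": [-0.5, 0, 0.5], "angular": [0, 0, 0]},
  {"translation": [-0.5, 0, 0.2], "angular": [0, 0, 0]},
  {"translation": [0, 0, 0], "angular": [0, 0, 0]},
  {"translation": [0, 0, 0], "angular": [0, 0, 0]},
])

```text
time: 16.7
ee_pos: [0.5338, -0.1862, 0.205]
ee_rot: [0.235, 2.87, -0.034]
contact_force: [0.1, 0.3, -0.3]
gripper_width: -0.0
gripper_force: 0.0
```

```bash
python3 leaf.py; python3 - <<'E'
from h import *
im,c=grab("top"); a=np.load("top0.npy")
for n,c0,s in(("top",a,c),("scene",np.load("scene0.npy"),grab("scene")[1])):
    for nm,b in(("blue",(.42,.72,-.27,-.08)),("orange",(.42,.72,.1,.35)),("shaker",(.44,.54,-.04,.05))):
        r=[]
        for q in(c0,s):
            p=q[(q[...,2]>.02)&(q[...,2]<.085)&(q[...,0]>b[0])&(q[...,0]<b[1])&(q[...,1]>b[2])&(q[...,1]<b[3])]
            r.append(np.array(cv2.minAreaRect(p[:,:2].astype(np.float32))[0]).round(3).tolist())
        print(n,nm,r)
print(arm.get_obs()["dq"],arm.get_obs()["time"])
E
```

```text
scene 15 -45 22 1.2 | scene 15 25 21 1.4 | scene 25 -45 19 0.5 | scene 25 25 26 0.8 | scene 35 -45 24 0.9 | scene 35 25 25 0.8 | scene 45 -45 22 1.2 | scene 45 25 23 0.7 | scene 55 -45 20 1.2 | scene 55 25 26 1.3 | scene 65 -45 24 1.3 | scene 65 25 23 0.2 | scene 75 -45 21 0.9 | scene 75 25 29 1.1 | scene 85 -45 24 0.6 | scene 85 25 25 0.9 | 
top 15 -45 18 3.5 | top 15 25 18 2.3 | top 25 -45 19 3.6 | top 25 25 18 3.1 | top 35 -45 18 2.3 | top 35 25 16 2.0 | top 45 -45 17 1.9 | top 45 25 18 2.3 | top 55 -45 18 1.5 | top 55 25 18 3.3 | top 65 -45 17 4.5 | top 65 25 19 1.4 | top 75 -45 17 3.3 | top 75 25 16 2.7 | top 85 -45 18 2.6 | top 85 25 18 1.9 | 
top blue [[0.563, -0.175], [0.588, -0.179]]
top orange [[0.602, 0.252], [0.6, 0.252]]
top shaker [[0.489, 0.003], [0.489, 0.003]]
scene blue [[0.561, -0.172], [0.587, -0.177]]
scene orange [[0.6, 0.254], [0.599, 0.254]]
scene shaker [[0.49, 0.004], [0.49, 0.004]]
[ 0.00072936 -0.00066066  0.00300985  0.00133032  0.00020776  0.00086884
  0.00058991] 16.9
```

```bash
python3 -c "
from plant import arm
print(arm.sign_off())"
```

```text
the job is handed in; nothing more can be done
None
```

I handed the job in at about 17 s: the blue leaf lies flat on the far half of its stand by depth map, the blue and orange stands and the shaker did not measurably move, and the arm is clear; I did not re-measure the other items, and no verdict came back.

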